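# Take the used-up solder reel off the stand

### The arm

A 6-joint arm with a two-finger parallel gripper is mounted at the origin on the work surface. World frame = base frame: x ahead of the robot, y to its left, z up, the work surface at z = 0. Lengths are in m, angles in rad, forces in N, time in s.
With the tool pointing down it reaches from about 0.375 to 0.825 m from the base axis. Payload 5.5 kg.
Tool frame: the origin (TCP) lies at the very end of the fingers, on their centre line; the grasp point (between the pads) lies 19 mm behind it (r.hold_point_z is the distance from the TCP to the grasp point, in m); z points along the fingers, y is the direction in which the jaws open and shut (so a half turn about z gives the same grasp; the last joint's range is limited). The gripper opens to 85 mm and grips with 20 to 120 N. Pads are 22 mm wide; open, the fingers measure 114 mm over their backs; the gripper's body (76 mm by 85 mm) begins 54 mm behind the grasp point. The pads swing forward as they close: fully open they stand 13 mm farther back than shut.
Start: joints at [1.189, 0.314, -0.047, 1.21, 0, 1.571], TCP at [0.224, 0.557, 0.2] pointing down, gripper open.
Joint ranges: [-2.67, 2.67], [-0.69, 1.73], [-1.03, 1.25], [-2.08, 2.16], [-1.42, 1.45], [-3.14, 3.14]. Speed limits (rad/s): [2.39, 2.39, 3.01, 3.14, 3.14, 3.14].

### API

Orientations are given as a unit quaternion [w, x, y, z].
In Python, from plant import telemetry, optics, r gives the robot as it stands.
- The arm moves only by the tool send_rows, never from a script. Its argument "rows" is a list of rows, each an object with "slide": the shift along the tool's x, y, z in mm, a list of three; "spin": the turn about the tool's z in rad. In form: [{"slide": [tx, ty, tz], "spin": spin}, ...]. A call has 1 to 8 rows; each row shifts and turns the commanded pose from where the row before left it, along the tool's axes as they then stand; what a row does not reach is not made up. A row lasts 1/8 s, in which the tool goes at most 62.5 mm and 10.7 degrees, less where a joint would pass 70% of its speed; a pose out of reach is approached as far as the arm can. A call with a gripper value outside its range is refused whole. "gripper" is the opening, from 0 (shut) to 1 (fully open), set as the call begins (left out, the last holds). The fingers move at their own pace and stop on an object; "squeeze" is the grip in N (left out, the last holds). Time passes only in rows, so rows that do not move let the fingers close. It gives the time, the measured TCP pose, the force and the opening at its end, in the units of the state.
- telemetry.read_state(): the state, without advancing time (a new reading comes with each control period).
- optics.capture(name): name is "side" or "top" or "wrist"; returns the picture (420x560x3 uint8, red, green, blue); there is no depth.
- optics.camera_info(name): a dict with "K" (3x3 intrinsics, pixels), "rvec" (rotation vector, rad) and "tvec" (3), from world to camera coordinates, as OpenCV has them. Camera axes: x right, y down, z forward; pixel columns grow to the right and rows downward; lengths in m; the calibration is good to about 2 mm. A picture is of the moment at which its call begins: read the wrist's pose just before it. camera_info takes no time and is no camera call; for the wrist camera it gives the pose at the moment of the call.
- r.hand_in(): hands the job in, once; it reports no verdict.
The state is a dict: "time": time; "q": joint angles; "dq": joint speeds; "tau": joint torques, N m; "tcp_pos": TCP position; "eef_rot": TCP orientation; "force": force on the tool from outside, world axes, zero at the start; "wrist_torque": the same for the moment, N m; "grip_width": finger opening in m.
Only numpy, scipy, OpenCV 4.12 (cv2) and the standard library are available. Lean on these libraries where they do the work, as an engineer would, in place of code of your own. Each camera call takes 0.05 s, during which the arm holds its last target.

### The job

One of the two shrouded solder reels hanging in the grey stand is used up and the other is nearly full; they look alike, so feel by lifting which is the light one. Lift the light reel, axle and all, out of its two open slots and lay it gently, fully down, in the free lane of the black returns tray. Leave the full reel hanging in the stand by both ends of its axle, and do not disturb the other things on the bench.

Things in the scene. Friction and masses are not known exactly. Their poses are not given: they have to be found in the camera images.
- reel_1_mid (a point): One of two like solder reels hung in the stand: white eight-sided shroud with a thin green band, 56 mm across flats, 46 mm wide, between two blue eight-sided flanges (64 mm across flats, 4 mm thick, 54 mm over their outer faces), on a steel axle 10 mm thick ending in black knobs (16 mm thick), 120 mm over all. Point: the reel's centre, on the axle at mid length; its y runs along the axle.
- reel_2_mid (a point): Centre of the other reel, outwardly the same in every way (same size, point and axes). Either may be the light one.
- reel_1: The first reel: same point and axes as point reel_1_mid. It does not roll: on a surface it rests on a flat of each flange, its centre 32 mm up.
- reel_2: The second reel: same point and axes as point reel_2_mid. A nearly full reel weighs 0.6 to 0.8 kg, a used-up one 0.2 to 0.26 kg; nothing on the outside shows which is which.
- stand: Reel stand, fixed: grey base plate 92 x 270 x 6 mm, four aluminium uprights, two a reel, 44 mm wide (x), 5 mm thick (y), 83 mm high. Origin: centre of the underside; y along the axles, z up. The uprights stand 6 mm outside the flanges: no room there for fingers, so in the stand a reel is taken by its shroud, fingers closing along the stand's x.
- bracket_l (a point): A reel's centre when hung in the first pair of slots: stand frame (0, +65, 55) mm. Each upright has one slot, a U open at the top: 14 mm wide, flared over the top 10 mm, bottom 50 mm above the bench. The axle is clear of the slots once raised 35 mm.
- bracket_r (a point): The same for the second pair of slots: stand frame (0, -65, 55) mm.
- tray: Black returns tray, fixed: 163 x 186 mm, 50 mm high, 4 mm floor, 5 mm walls. Origin: centre of the underside. Two open-topped lanes side by side in x, each 74 mm wide (x) and 176 mm long (y); the +x lane already holds a reel, the -x lane is free. A lane leaves 5 mm beside a reel's flanges and 9 mm beside its shroud: too little for fingers.
- free_lane (a point): A reel's centre when it lies on the free lane's floor: mid lane, 36 mm above the bench. y runs along the lane, and so must the reel's axle. It goes in held by the outer faces of its flanges, above the axle, fingers closing along y; to change from shroud to flanges it can be laid on the open mat between robot and stand (x 0.38 to 0.47 m, y -0.1 to 0.1 m is free).
- reel_returned: A reel of the same kind, used up, already lying in the tray's other lane; leave alone. Origin: its centre, y along its axle.
- flux_bottle: Bystander: white bottle with a red cap, 38 mm thick, 95 mm high. Origin: centre of its foot.
- tip_cleaner: Bystander: dark steel pot of brass wool, 64 mm wide, 55 mm high. Origin: centre of its foot.
- tweezers: Bystander: black tweezers lying flat, 125 mm long along x. Origin: near their middle.
- screwdriver: Bystander: screwdriver with an orange handle lying flat, 160 mm long along x. Origin: near its middle.
- tape: Bystander: roll of amber tape lying flat, 80 mm wide, 19 mm high. Origin: centre of its underside.
Not all that is in view belongs to the job. Leave any purple look-alike of the reel_2 alone.

How it is judged:
By the outcome, as a careful person would: the job done as asked, in the order asked, and still so for the second after the job is handed in, with the robot touching nothing.
It also fails if it takes over 72 s, if anything falls off the work surface, if the arm or the gripper's body presses on something with over 40 N, if the wrist force passes 120 N, or if a joint passes its speed limit or range.

## Working session

There is one attempt and no reset: what is moved stays moved. The work goes in short steps, Python scripts to look and compute and a tool call to move; the robot and the scene stay as the last step left them, time stands still between calls to the robot, and variables do not carry over. Pictures are saved under pics/ and viewed, and the job is handed in when it is done.

Besides the shell and the picture viewer there is one more tool, called after ">>>" as name(argument=value, ...) on one line, values as JSON. send_rows: Moves the arm, as the interface text tells. Its arguments: {"type":"object","properties":{"rows":{"type":"array","items":{"type":"object","properties":{"slide":{"type":"array","items":{"type":"number"}},"spin":{"type":"number"}}}},"gripper":{"type":"number"},"squeeze":{"type":"number"}},"required":["rows"]}

```bash
ls; mkdir -p pics; python3 - <<'E'
from plant import telemetry, optics, r
import cv2
print(telemetry.read_state()); print(r.hold_point_z)
for n in("side","top"):
    im=optics.capture(n); cv2.imwrite(f"pics/{n}0.png",im[:,:,::-1]); print(n,optics.camera_info(n))
E
```

```text
pics
{'time': 0.0, 'q': array([ 1.18898512e+00,  3.14233972e-01, -4.81164139e-02,  1.21018967e+00,
        1.16734867e-05,  1.57082551e+00]), 'dq': array([-7.75518511e-05, -1.16787326e-03, -9.17533309e-04,  1.75312650e-03,
        2.40457286e-03,  3.53525916e-05]), 'tau': array([ 1.93969245e-03, -5.39591110e+01,  3.39750803e+01,  1.89945067e-02,
        3.90116134e-05,  2.86186030e-06]), 'tcp_pos': array([0.22331524, 0.55619373, 0.19961348]), 'eef_rot': array([-1.71152980e-04,  1.89762384e-01,  9.81829658e-01, -8.54920639e-04]), 'force': array([-0.37392192,  0.52613309, -0.09086929]), 'wrist_torque': array([-0.02876646, -0.05923356,  0.03924279]), 'grip_width': 0.08570450077007284}
0.0187
side {'K': array([[512.82291213,   0.        , 273.93931766],
       [  0.        , 512.82291213, 211.85175877],
       [  0.        ,   0.        ,   1.        ]]), 'rvec': array([ 2.27986325, -0.99546433,  0.33401057]), 'tvec': array([-0.38474901,  0.34375016,  1.17335938])}
top {'K': array([[480.00120893,   0.        , 281.44991756],
       [  0.        , 480.00120893, 202.47815684],
       [  0.        ,   0.        ,   1.        ]]), 'rvec': array([ 2.17471616, -2.17969293,  0.10689503]), 'tvec': array([-0.00707926,  0.55452159,  1.49822821])}
```

View pics/side0.png

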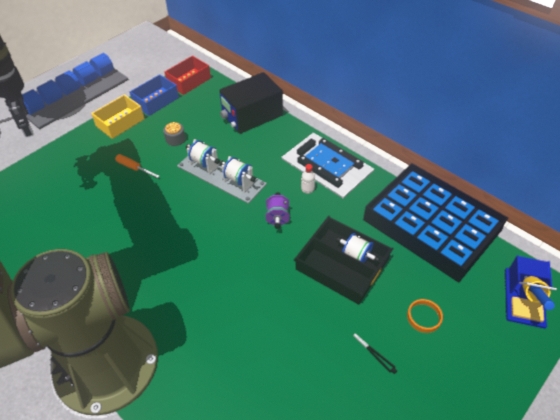

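View pics/top0.png

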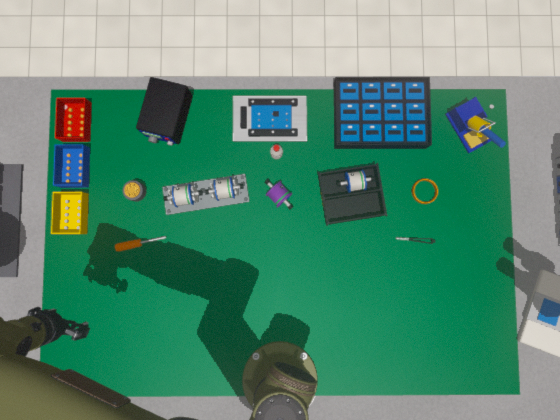

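Side view: the stand holds two white reels at about (201,153) and (238,172). The purple look-alike is at (278,210), the tray at (344,258) with a reel in its far lane, and the flux bottle at (308,180). In the top view the stand reels are at (181,195) and (223,188), the purple one at (278,192), and the tray reel at (356,181).

Next I'll zoom in and measure.

```bash
cat > h.py <<'E'
import numpy as np, cv2
from plant import telemetry, optics, r
def cam(n):
    c=optics.camera_info(n); R=cv2.Rodrigues(c["rvec"])[0]; return c["K"],R,np.array(c["tvec"]).ravel()
def ray(c,px,z):
    K,R,t=c; px=np.atleast_2d(px).astype(float)
    d=np.c_[px,np.ones(len(px))]@np.linalg.inv(K).T@R; o=-R.T@t
    return o+d*((z-o[2])/d[:,2])[:,None]
def proj(c,X):
    K,R,t=c; p=(np.atleast_2d(X)@R.T+t)@K.T; return p[:,:2]/p[:,2:]
def crop(im,x0,y0,x1,y1,s,name):
    cv2.imwrite(name,cv2.resize(im[y0:y1,x0:x1,::-1],None,fx=s,fy=s,interpolation=cv2.INTER_CUBIC))
E
python3 - <<'E'
import cv2
im=cv2.imread("pics/top0.png")[:,:,::-1]
from h import crop
crop(im,110,140,300,240,4,"pics/topA.png"); crop(im,300,150,450,255,5,"pics/topB.png")
im=cv2.imread("pics/side0.png")[:,:,::-1]
crop(im,150,100,310,220,5,"pics/sideA.png")
E
```

```text
(no output)
```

View pics/topA.png

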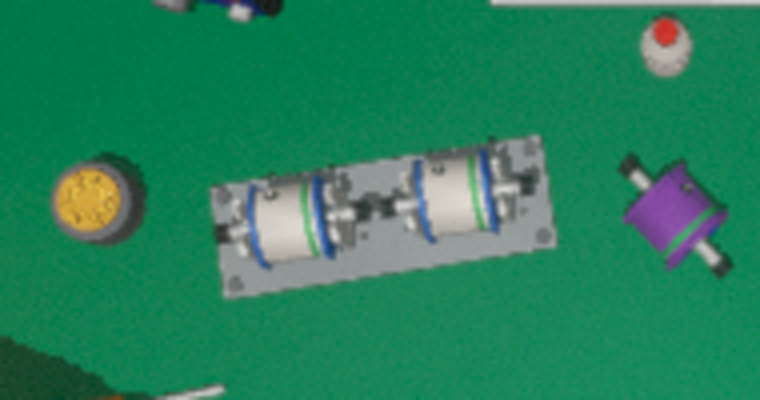

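View pics/topB.png

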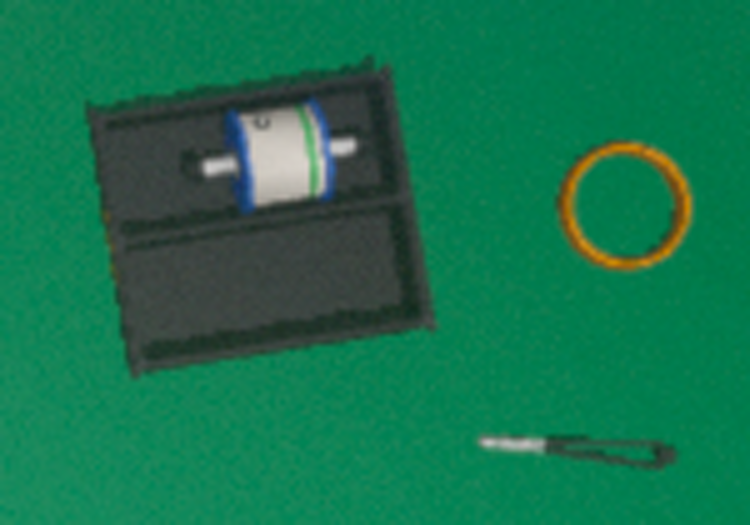

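View pics/sideA.png

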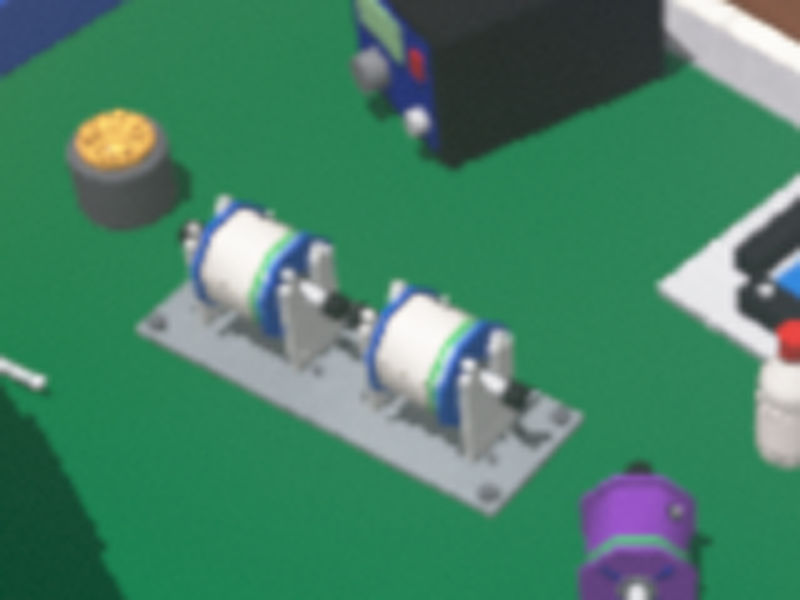

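Candidates in the top view: the left stand reel (181,195), the right stand reel (223,188), the tray's returned reel (356,181), and the purple look-alike (278,192). The crop shows that only the two white ones hang in the grey stand's slots. I'll measure the stand and the tray.

```bash
python3 - <<'E'
from h import *
c=cam("top"); s=cam("side")
def rep(n,P):
    print(n,np.round(P*1e3,1).tolist(),"ctr",np.round(P.mean(0)*1e3,1), "sides",np.round(np.linalg.norm(P-np.roll(P,-1,0),axis=1)*1e3,1))
    e=(P[0]+P[3]-P[1]-P[2]); print(" yaw of y axis",np.degrees(np.arctan2(-e[0],e[1])))
P=ray(c,np.array([(213,187),(540,137),(556,246),(226,298)])/4+(110-.4,140-.4),.006); rep("stand",P)
P=ray(c,np.array([(90,105),(388,68),(434,325),(135,374)])/5+(300-.4,150-.4),.05); rep("tray",P)
# mask refine stand in side: corners (137,327),(?),(583,415),(491,516)
Q=ray(s,np.array([(137,327),(583,415),(491,516)])/5+(150-.4,100-.4),.006);print(np.round(Q*1e3,1), np.linalg.norm(Q[1]-Q[2]),np.linalg.norm(Q[0]-Q[2]), (Q[0]+Q[1])/2)
# white shroud + blue flange mask centroid in top
im=cv2.imread("pics/top0.png"); hsv=cv2.cvtColor(im,cv2.COLOR_BGR2HSV)
m=((hsv[...,0]>100)&(hsv[...,0]<125)&(hsv[...,1]>120)).astype(np.uint8); m[:, :150]=0; m[:175]=0;m[215:]=0;m[:,260:]=0
n,l,st,ce=cv2.connectedComponentsWithStats(m)
for i in range(1,n):
    if st[i,4]>5: print(st[i],ce[i],np.round(ray(c,ce[i],.075)*1e3,1))
E
```

```text
stand [[609.2, 373.4, 6.0], [649.5, 110.4, 6.0], [561.0, 97.1, 6.0], [519.7, 361.2, 6.0]] ctr [584.8 235.5   6. ] sides [266.   89.5 267.2  90.4]
 yaw of y axis 8.793873183538711
tray [[652.7, -122.1, 50.0], [675.9, -310.2, 50.0], [513.6, -335.6, 50.0], [483.5, -148.5, 50.0]] ctr [ 581.4 -229.1   50. ] sides [189.5 164.3 189.5 171.3]
 yaw of y axis 8.102908248760299
[[514.8 359.2   6. ]
 [645.2 108.4   6. ]
 [553.6  93.4   6. ]] 0.09280454908620167 0.2686161148160896 [0.57999907 0.23381186 0.006     ]
[230 177   2  11  16] [230.625 181.375] [[615.6 148.4  75. ]]
[214 180   1   8   8] [214.  183.5] [[609.1 199.5  75. ]]
[188 184   5  20  36] [189.69444444 192.97222222] [[579.8 273.9  75. ]]
[172 188   1   7   7] [172. 191.] [[586.  328.3  75. ]]
[232 189   2   9  10] [232.6 192.9] [[579.8 142.1  75. ]]
[215 190   2   8   8] [215.375 193.5  ] [[578.1 195.   75. ]]
[173 198   2   6   6] [173.33333333 200.5       ] [[556.7 323.7  75. ]]
```

```bash
cat >> h.py <<'E'
def pose():
    s=telemetry.read_state(); w,x,y,z=s["eef_rot"]
    from scipy.spatial.transform import Rotation as Ro
    return s,Ro.from_quat([x,y,z,w]).as_matrix()
def plan(p,ydir,n):
    """p target TCP m, ydir angle deg of tool y in world; prints n rows, turning first-order interleaved"""
    s,R=pose(); d=(np.array(p)-s["tcp_pos"])*1e3
    a=np.degrees(np.arctan2(R[1,1],R[0,1])); da=(ydir-a+90)%180-90
    print("at",np.round(s["tcp_pos"]*1e3,1),"ydir",round(a,2),"F",np.round(s["force"],2),"w",round(s["grip_width"]*1e3,1),"t",round(s["time"],2),"q",np.round(s["q"],2),"tilt",np.round(R[:2,2],4))
    print("d",np.round(d,1),"spin tot",round(-np.radians(da),3))
    for i in range(n):
        b=np.radians(a+da*i/n); y=np.array([np.cos(b),np.sin(b),0]); z=np.array([0,0,-1.]); x=np.cross(y,z)
        print([round(float(v@d/n),1) for v in(x,y,z)], round(float(-np.radians(da)/n),4))
E
python3 -c "
from h import *
plan((.585,.171,.25),8.8,12)"
```

```text
at [223.3 556.3 199.7] ydir 68.12 F [-0.21 -0.44 -0.02] w 85.3 t 0.1 q [ 1.19  0.31 -0.05  1.21  0.    1.57] tilt [-0.0006 -0.0014]
d [ 361.7 -385.3   50.3] spin tot 1.035
[-39.9, -18.6, -4.2] 0.0863
[-41.4, -15.1, -4.2] 0.0863
[-42.5, -11.4, -4.2] 0.0863
[-43.4, -7.7, -4.2] 0.0863
[-43.9, -4.0, -4.2] 0.0863
[-44.0, -0.2, -4.2] 0.0863
[-43.9, 3.6, -4.2] 0.0863
[-43.4, 7.4, -4.2] 0.0863
[-42.6, 11.1, -4.2] 0.0863
[-41.5, 14.7, -4.2] 0.0863
[-40.1, 18.3, -4.2] 0.0863
[-38.3, 21.6, -4.2] 0.0863
```

>>> send_rows(rows=[{"slide":[-40,-18.5,-4],"spin":0.086},{"slide":[-41.5,-15,-4],"spin":0.086},{"slide":[-42.5,-11.5,-4],"spin":0.086},{"slide":[-43.5,-7.5,-4],"spin":0.086},{"slide":[-44,-4,-4],"spin":0.086},{"slide":[-44,0,-4],"spin":0.086},{"slide":[-44,3.5,-4],"spin":0.086},{"slide":[-43.5,7.5,-4],"spin":0.086}], gripper=1)

```text
time: 1.1
tcp_pos: [0.4662, 0.2988, 0.2323]
eef_rot: [-0.0, 0.511, 0.86, -0.0]
force: [-0.6, 0.9, 0.3]
grip_width: 0.0853
```

>>> send_rows(rows=[{"slide":[-42.5,11,-4],"spin":0.086},{"slide":[-41.5,14.5,-4],"spin":0.086},{"slide":[-40,18.5,-4],"spin":0.086},{"slide":[-38.5,21.5,-4],"spin":0.086},{"slide":[0,0,0],"spin":0}])

```text
time: 1.72
tcp_pos: [0.5878, 0.1696, 0.2479]
eef_rot: [0.0, 0.651, 0.759, -0.0]
force: [0.6, 0.4, 0.6]
grip_width: 0.0855
```

```bash
python3 -c "
from h import *
plan((.585,.171,.25),8.8,1)
im=optics.capture('wrist'); cv2.imwrite('pics/w1.png',im[:,:,::-1]); c=optics.camera_info('wrist');print(c)"
```

```text
at [587.8 169.6 247.9] ydir 8.76 F [0.64 0.35 0.64] w 85.5 t 1.73 q [ 0.28  0.32  0.07  1.32 -0.    1.7 ] tilt [-0.0002 -0.0006]
d [-2.8  1.4  2.1] spin tot -0.001
[1.8, -2.5, -2.1] -0.0006
{'K': array([[326.73800244,   0.        , 279.66081035],
       [  0.        , 326.73800244, 208.569136  ],
       [  0.        ,   0.        ,   1.        ]]), 'rvec': array([-2.80245055, -0.22063233, -0.03400167]), 'tvec': array([-0.60529669,  0.01449518,  0.45140272])}
```

View pics/w1.png

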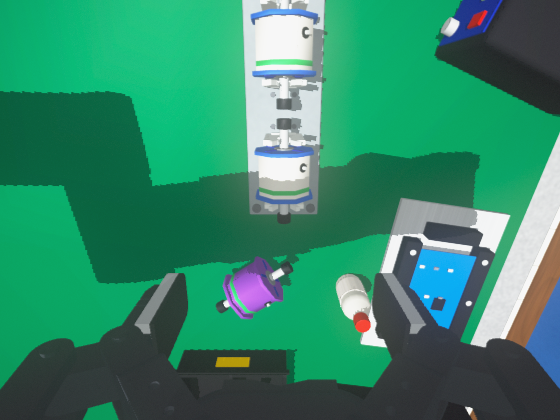

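Wrist view: the right-hand reel is at about (284,177), with its knobs at (284,125) and (284,217). The left-hand reel is at (283,45), and the fingers sit below the purple one. I'll measure more exactly.

```bash
python3 - <<'E'
from h import *
im=cv2.imread("pics/w1.png")[:,:,::-1]; crop(im,235,0,335,230,3.4 and 2.6,"pics/w1c.png")
c=cam("wrist")
hsv=cv2.cvtColor(cv2.imread("pics/w1.png"),cv2.COLOR_BGR2HSV)
v=hsv[...,2]
# knobs: dark pixels in column strip
m=((v<70)&(hsv[...,1]<140)).astype(np.uint8); m[:,:265]=0;m[:,305:]=0;m[235:]=0
n,l,st,ce=cv2.connectedComponentsWithStats(m)
for i in range(1,n):
    if st[i,4]>20: print("dark",st[i],ce[i])
b=((hsv[...,0]>100)&(hsv[...,0]<125)&(hsv[...,1]>120)).astype(np.uint8); b[:,:235]=0;b[:,335:]=0;b[235:]=0
n,l,st,ce=cv2.connectedComponentsWithStats(b)
for i in range(1,n):
    if st[i,4]>20: print("blue",st[i],ce[i],np.round(ray(c,ce[i],.087)*1e3,1))
print(proj(c,[[.593,.171,.055],[.573,.299,.055]]))
E
```

```text
dark [278 217  12   7  40] [283.4 220.4]
blue [251   9  67  13 371] [282.92991914  12.72506739] [[564.8 323.4  87. ]]
blue [253  70  63   7 304] [283.25328947  72.35197368] [[573.  274.7  87. ]]
blue [255 148  59  10 293] [284.35494881 153.24232082] [[586.3 199.4  87. ]]
blue [256 190  56  14 235] [282.82553191 199.51914894] [[592.7 150.3  87. ]]
[[285.80378103 174.11112799]
 [286.81516488  48.90714212]]
```

View pics/w1c.png

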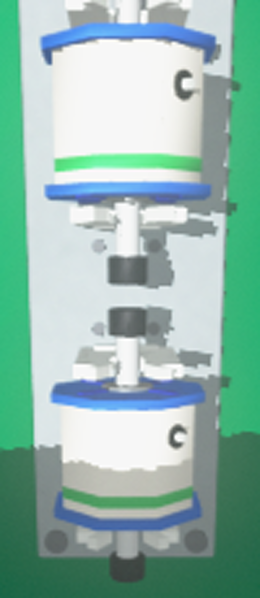

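```bash
python3 - <<'E'
from h import *
c=cam("wrist")
P=ray(c,np.array([(126,307),(127,581),(128,284),(127,336),(127,556)])/2.6+(234.7,-.3),.055); print(np.round(P*1e3,1), np.linalg.norm(P[0]-P[1]))
print("mid",(P[0]+P[1])/2, "yaw",np.degrees(np.arctan2(-(P[0]-P[1])[0],(P[0]-P[1])[1])))
Q=ray(c,np.array([(38,557),(217,557)])/2.6+(234.7,-.3),.006);print(Q,np.linalg.norm(Q[0]-Q[1]))
E
```

```text
[[580.1 231.9  55. ]
 [600.1 111.2  55. ]
 [579.5 241.   55. ]
 [582.4 220.3  55. ]
 [598.1 123.3  55. ]] 0.1223564520256601
mid [0.59009097 0.1715218  0.055     ] yaw 9.400196148766673
[[0.55581429 0.0981165  0.006     ]
 [0.64764175 0.11270208 0.006     ]] 0.0929786070212227
```

>>> send_rows(rows=[{"slide":[1.5,2.5,40],"spin":-0.004},{"slide":[0,0,45],"spin":0},{"slide":[0,0,40],"spin":0},{"slide":[0,0,35],"spin":0},{"slide":[0,0,30],"spin":0},{"slide":[0,0,22],"spin":0},{"slide":[0,0,0],"spin":0}])

```text
time: 2.65
tcp_pos: [0.5856, 0.1742, 0.0346]
eef_rot: [-0.001, 0.647, 0.762, -0.002]
force: [-0.6, 0.2, 0.0]
grip_width: 0.0852
```

```bash
python3 -c "
from h import *
plan((.590,.172,.036),9,1)
im=optics.capture('wrist'); cv2.imwrite('pics/w2.png',im[:,:,::-1]);im=optics.capture('side');crop(im,150,80,320,220,4,'pics/s2.png')"
```

```text
at [585.6 174.2  34.6] ydir 9.33 F [-0.57  0.16  0.05] w 85.2 t 2.65 q [ 0.29  0.45 -0.25  0.88  0.    1.7 ] tilt [-0.0045 -0.0009]
d [ 4.4 -2.2  1.4] spin tot 0.006
[-2.9, 4.0, -1.4] 0.0058
```

View pics/w2.png

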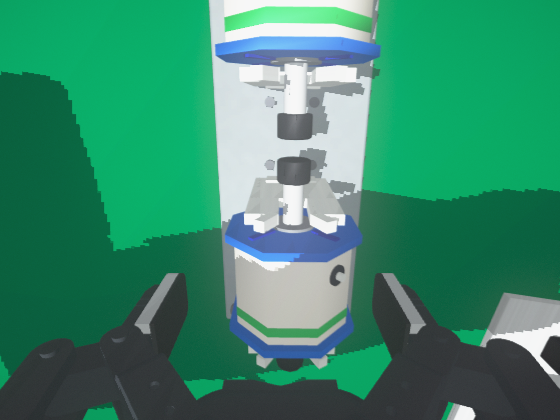

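View pics/s2.png

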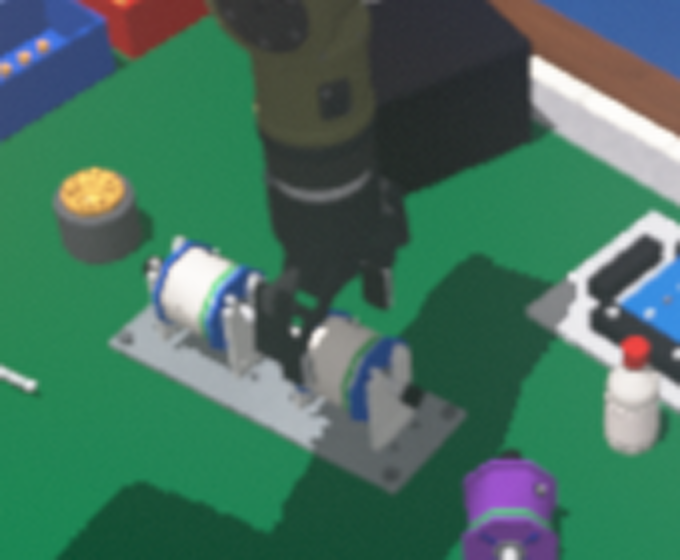

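The reel's axis shows at column 293 and the fingers' midpoint at about 280, so I must shift 4–6 mm along world +x. I'll correct and re-check.

>>> send_rows(rows=[{"slide":[-2,4.5,-1],"spin":0.006},{"slide":[0,0,0],"spin":0},{"slide":[0,0,0],"spin":0}])

```text
time: 3.12
tcp_pos: [0.5937, 0.1726, 0.0381]
eef_rot: [0.0, 0.65, 0.76, 0.0]
force: [0.8, 0.5, -0.6]
grip_width: 0.0856
```

```bash
python3 -c "
from h import *
plan((.590,.172,.036),9,1)
c=cam('wrist');im=optics.capture('wrist'); cv2.imwrite('pics/w3.png',im[:,:,::-1])
s,R=pose(); T=s['tcp_pos']
for yy in (-.0425,0,.0425): print(proj(c,T+R@np.array([0,yy,-.025])), proj(c,T+R@np.array([0.06,yy,-.019])))
"
```

```text
at [593.7 172.6  38.1] ydir 8.87 F [ 0.79  0.45 -0.57] w 85.6 t 3.12 q [ 0.28  0.45 -0.23  0.89  0.    1.7 ] tilt [0.0009 0.0003]
d [-3.7 -0.6 -2.1] spin tot -0.002
[0.0, -3.7, 2.1] -0.0022
[[196.81390238 268.09532833]] [[189.55809109 148.55771289]]
[[279.78347827 268.23549765]] [[280.00694662 148.71140358]]
[[362.75192605 268.37566506]] [[370.45446147 148.86509199]]
```

View pics/w3.png

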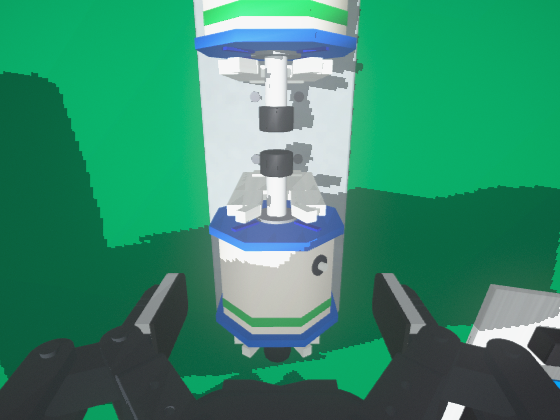

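>>> send_rows(rows=[{"slide":[0,-1.7,2],"spin":0},{"slide":[0,0,0],"spin":0}])

```text
time: 3.42
tcp_pos: [0.5911, 0.1721, 0.0352]
eef_rot: [-0.0, 0.65, 0.76, -0.0]
force: [-0.3, -0.4, -0.0]
grip_width: 0.0855
```

>>> send_rows(rows=[{"slide":[0,0,0],"spin":0},{"slide":[0,0,0],"spin":0},{"slide":[0,0,0],"spin":0},{"slide":[0,0,0],"spin":0}], gripper=0.3, squeeze=40)

```text
time: 3.92
tcp_pos: [0.5913, 0.1722, 0.0375]
eef_rot: [0.0, 0.65, 0.76, 0.0]
force: [-6.1, -2.3, 15.2]
grip_width: 0.044
```

```bash
python3 -c "
from h import *
plan((.590,.172,.036),9,1)
im=optics.capture('wrist'); cv2.imwrite('pics/w4.png',im[:,:,::-1])
"
```

```text
at [591.3 172.2  37.5] ydir 8.88 F [-6.06 -2.34 15.17] w 44.0 t 3.92 q [ 0.28  0.45 -0.24  0.88  0.    1.7 ] tilt [0.0002 0.0002]
d [-1.3 -0.2 -1.5] spin tot -0.002
[-0.0, -1.3, 1.5] -0.002
```

View pics/w4.png

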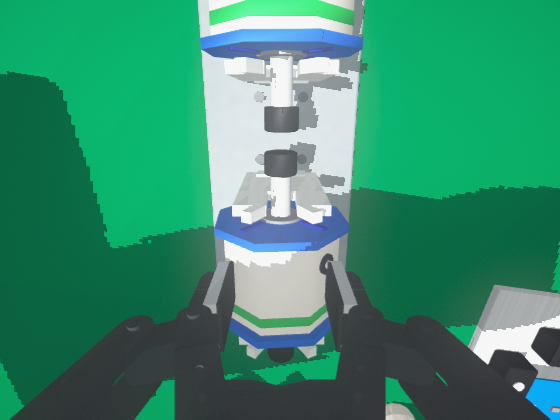

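The opening is 44 mm, not 56, with +15 N up, so the pads may be bearing on the upper slanted facets. I'll look from the side before doing anything.

```bash
python3 -c "
from h import *
im=optics.capture('side');crop(im,190,110,300,210,7,'pics/s4.png')
plan((.590,.172,.036),9,1)
"
```

```text
at [591.3 172.2  37.5] ydir 8.89 F [-5.29 -2.33 17.26] w 44.7 t 4.03 q [ 0.28  0.45 -0.24  0.88  0.    1.7 ] tilt [0.0003 0.0002]
d [-1.3 -0.2 -1.5] spin tot -0.002
[-0.0, -1.3, 1.5] -0.002
```

View pics/s4.png

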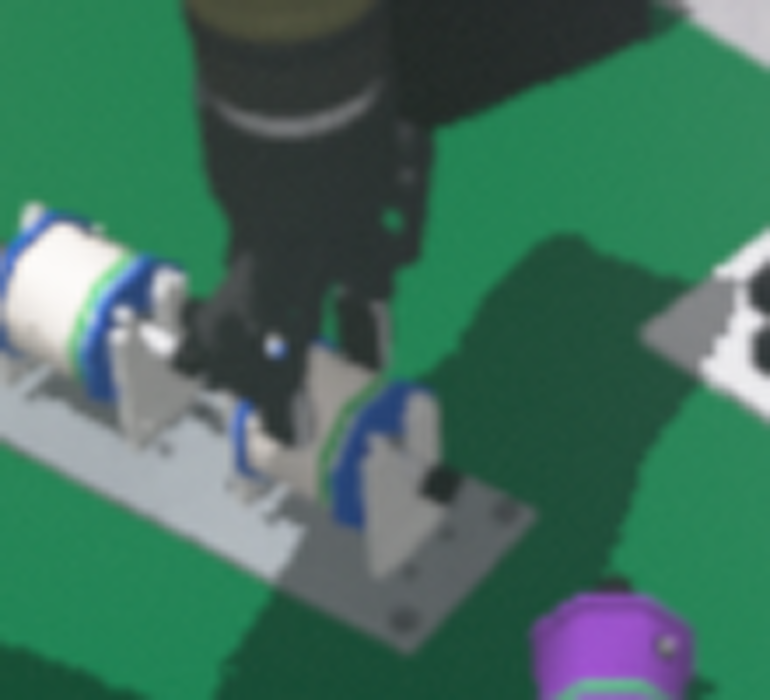

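```bash
python3 -c "
from h import *
c=cam('wrist');s,R=pose();K,Rc,t=c
T=s['tcp_pos']; o=-Rc.T@t
print('cam in tool',np.round(R.T@(o-T)*1e3,1),'axis',R.T@Rc[2])
for x in (-11,0,11):
  for z in (0,-10,-20,-30,-40):
    X=T+R@np.array([x,22,z])/1e3; print(x,z,np.round(proj(c,X)[0]), np.round((Rc@X+t)[2]*1e3))
im=cv2.imread('pics/w4.png')[:,:,::-1]; crop(im,180,200,380,370,4,'pics/w4c.png')
"
```

```text
cam in tool [  83.3   -0.2 -173.2] axis [-3.25234268e-01 -2.23905656e-04  9.45633450e-01]
-11 0 [317. 264.] 194.0
-11 -10 [319. 272.] 185.0
-11 -20 [321. 282.] 176.0
-11 -30 [323. 293.] 166.0
-11 -40 [326. 304.] 157.0
0 0 [318. 247.] 191.0
0 -10 [320. 255.] 181.0
0 -20 [322. 264.] 172.0
0 -30 [324. 273.] 162.0
0 -40 [327. 284.] 153.0
11 0 [318. 230.] 187.0
11 -10 [321. 237.] 178.0
11 -20 [323. 245.] 168.0
11 -30 [325. 254.] 159.0
11 -40 [328. 263.] 149.0
```

View pics/w4c.png

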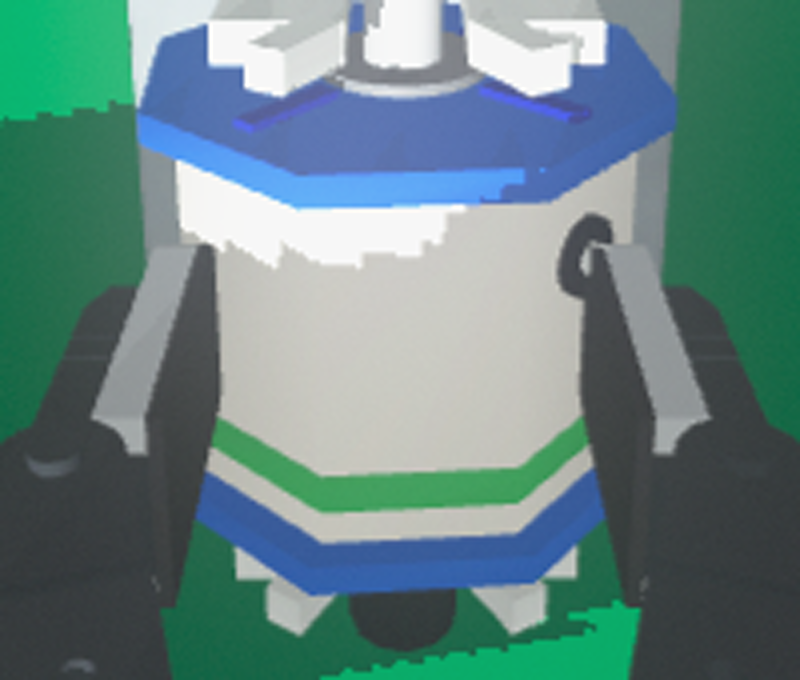

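```bash
python3 -c "
from h import *
c=cam('side');s,R=pose()
T=s['tcp_pos']
for x in (-11,11):
  for y in (-22,-30,22):
   for z in (0,-15,-38):
    X=T+R@np.array([x,y,z])/1e3; print(x,y,z,np.round((proj(c,X)[0]-(190,110))*7))
"
```

```text
-11 -22 0 [319. 495.]
-11 -22 -15 [317. 470.]
-11 -22 -38 [312. 431.]
-11 -30 0 [308. 507.]
-11 -30 -15 [305. 482.]
-11 -30 -38 [300. 443.]
-11 22 0 [383. 430.]
-11 22 -15 [381. 405.]
-11 22 -38 [377. 365.]
11 -22 0 [277. 473.]
11 -22 -15 [274. 448.]
11 -22 -38 [269. 409.]
11 -30 0 [265. 485.]
11 -30 -15 [262. 460.]
11 -30 -38 [257. 421.]
11 22 0 [341. 409.]
11 22 -15 [338. 384.]
11 22 -38 [334. 344.]
```

Both cameras agree that the pad tips are about 38 mm behind the reported TCP at this opening (45 mm when open). So the pads are on the upper facets at z≈75. I'll open, go lower in stages and watch the force and the side view.

>>> send_rows(rows=[{"slide":[0,0,0],"spin":0},{"slide":[0,0,0],"spin":0},{"slide":[0,0,0],"spin":0},{"slide":[0,0,0],"spin":0}], gripper=1)

```text
time: 4.53
tcp_pos: [0.5914, 0.1722, 0.0352]
eef_rot: [-0.0, 0.65, 0.76, -0.0]
force: [0.2, -0.6, 0.1]
grip_width: 0.0855
```

>>> send_rows(rows=[{"slide":[0,-1,8],"spin":0},{"slide":[0,0,8],"spin":0},{"slide":[0,0,0],"spin":0},{"slide":[0,0,0],"spin":0}])

```text
time: 5.03
tcp_pos: [0.5905, 0.172, 0.0193]
eef_rot: [-0.0, 0.65, 0.76, -0.0]
force: [-0.1, -0.7, -0.1]
grip_width: 0.0853
```

```bash
python3 -c "
from h import *
plan((.590,.172,.005),9,1)
im=optics.capture('wrist'); cv2.imwrite('pics/w5.png',im[:,:,::-1])
im=optics.capture('side');crop(im,190,110,300,210,6,'pics/s5.png')
"
```

```text
at [590.5 172.   19.3] ydir 8.88 F [-0.05 -0.66 -0.09] w 85.3 t 5.03 q [ 0.28  0.47 -0.26  0.85  0.    1.7 ] tilt [-0.0003 -0.0001]
d [ -0.5  -0.  -14.3] spin tot -0.002
[0.0, -0.5, 14.3] -0.0021
```

View pics/w5.png

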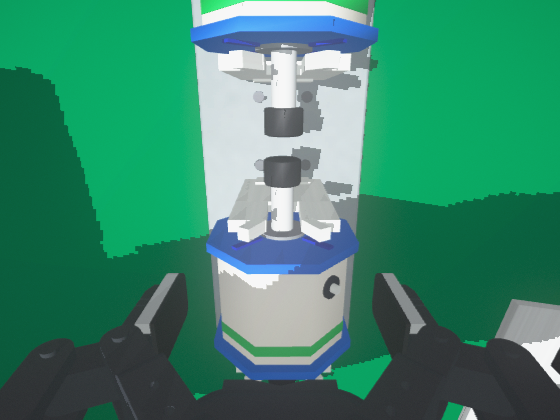

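View pics/s5.png

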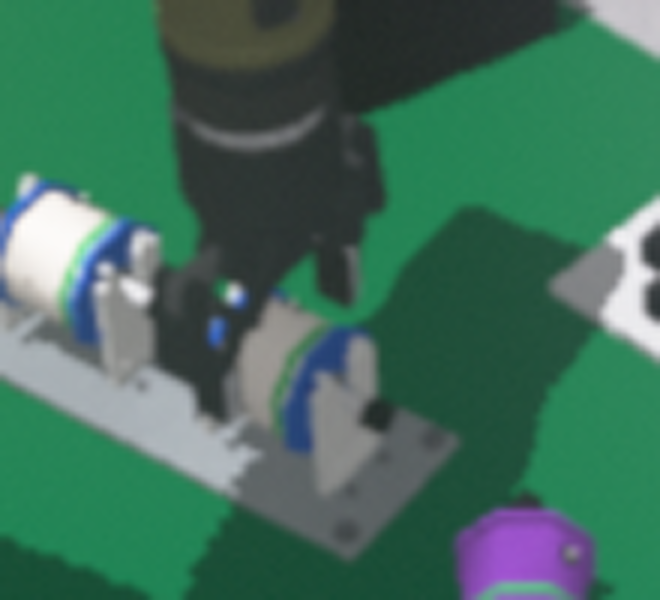

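```bash
python3 -c "
from h import *
c=cam('side');s,R=pose()
T=s['tcp_pos']
for x,y in ((-11,-43),(-11,-49),(-11,43),(-11,49)):
   for z in (0,-15,-30,-45):
    X=T+R@np.array([x,y,z])/1e3; print(x,y,z,np.round((proj(c,X)[0]-(190,110))*6))
"
```

```text
-11 -43 0 [250. 477.]
-11 -43 -15 [247. 456.]
-11 -43 -30 [245. 434.]
-11 -43 -45 [242. 413.]
-11 -49 0 [242. 485.]
-11 -49 -15 [239. 464.]
-11 -49 -30 [237. 442.]
-11 -49 -45 [234. 421.]
-11 43 0 [355. 368.]
-11 43 -15 [353. 347.]
-11 43 -30 [352. 325.]
-11 43 -45 [350. 303.]
-11 49 0 [362. 361.]
-11 49 -15 [361. 340.]
-11 49 -30 [359. 318.]
-11 49 -45 [357. 296.]
```

The tips open at TCP −45 mm, confirmed. Down 15 mm more, then close.

>>> send_rows(rows=[{"slide":[0,0.5,8],"spin":0},{"slide":[0,0,7],"spin":0},{"slide":[0,0,0],"spin":0}])

```text
time: 5.5
tcp_pos: [0.5902, 0.1719, 0.0035]
eef_rot: [-0.001, 0.65, 0.76, -0.001]
force: [0.5, 0.8, 0.1]
grip_width: 0.0858
```

>>> send_rows(rows=[{"slide":[0,0,0],"spin":0},{"slide":[0,0,0],"spin":0},{"slide":[0,0,0],"spin":0},{"slide":[0,0,0],"spin":0}], gripper=0.5, squeeze=40)

```text
time: 6.0
tcp_pos: [0.5914, 0.1723, 0.0049]
eef_rot: [0.0, 0.65, 0.76, 0.0]
force: [-0.5, -1.0, 1.5]
grip_width: 0.0555
```

```bash
python3 -c "
from h import *
plan((.590,.172,.005),9,1)
im=optics.capture('wrist'); cv2.imwrite('pics/w6.png',im[:,:,::-1])
"
```

```text
at [591.4 172.3   4.9] ydir 8.88 F [-0.49 -0.98  1.47] w 55.5 t 6.0 q [ 0.28  0.48 -0.27  0.82 -0.    1.7 ] tilt [0.0006 0.0002]
d [-1.4 -0.3  0.1] spin tot -0.002
[-0.0, -1.4, -0.1] -0.0021
```

View pics/w6.png

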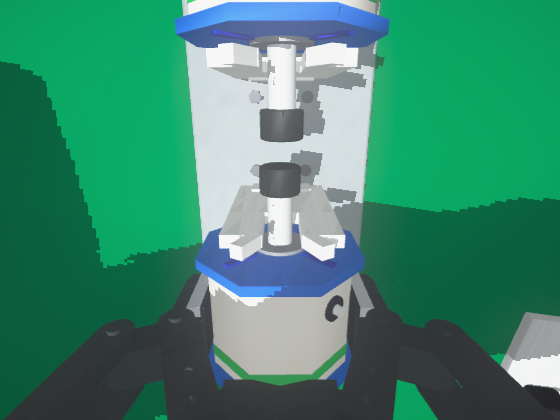

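The opening of 55.5 mm matches the 56 mm shroud, and the pads are on the flats. Now the test lift of 10 mm.

>>> send_rows(rows=[{"slide":[0,0,-2.5],"spin":0},{"slide":[0,0,-2.5],"spin":0},{"slide":[0,0,-2.5],"spin":0},{"slide":[0,0,-2.5],"spin":0},{"slide":[0,0,0],"spin":0},{"slide":[0,0,0],"spin":0},{"slide":[0,0,0],"spin":0}])

```text
time: 6.92
tcp_pos: [0.591, 0.1722, 0.0144]
eef_rot: [-0.0, 0.65, 0.76, -0.0]
force: [-0.7, 0.7, -2.3]
grip_width: 0.0556
```

```bash
python3 -c "
from h import *
plan((.590,.172,.005),9,1)
im=optics.capture('wrist'); cv2.imwrite('pics/w7.png',im[:,:,::-1])
plan((.590,.172,.005),9,1)
"
```

```text
at [591.  172.2  14.4] ydir 8.88 F [-0.66  0.67 -2.28] w 55.6 t 6.92 q [ 0.28  0.47 -0.26  0.84 -0.    1.7 ] tilt [-0.0002 -0.0001]
d [-1.  -0.2 -9.4] spin tot -0.002
[0.0, -1.0, 9.4] -0.002
at [590.9 172.1  14.4] ydir 8.88 F [-0.23  0.19 -1.96] w 55.2 t 6.97 q [ 0.28  0.47 -0.26  0.84 -0.    1.7 ] tilt [-0.0002 -0.0001]
d [-0.9 -0.1 -9.4] spin tot -0.002
[0.0, -1.0, 9.4] -0.0021
```

View pics/w7.png

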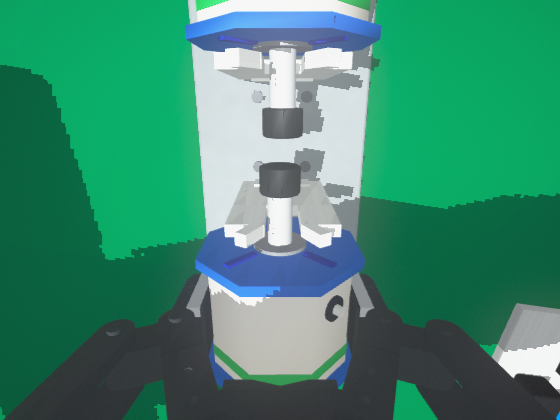

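The load is 2.0–2.3 N (0.2–0.23 kg), and the picture shows the reel raised level in its slots. This right-hand reel is the light one; a full one would read 6–8 N. I'll lift it out straight up.

>>> send_rows(rows=[{"slide":[0,0,-8],"spin":0},{"slide":[0,0,-12],"spin":0},{"slide":[0,0,-14],"spin":0},{"slide":[0,0,-14],"spin":0},{"slide":[0,0,-14],"spin":0},{"slide":[0,0,-14],"spin":0},{"slide":[0,0,-10],"spin":0},{"slide":[0,0,0],"spin":0}])

```text
time: 7.98
tcp_pos: [0.5918, 0.1724, 0.1015]
eef_rot: [0.0, 0.65, 0.76, 0.001]
force: [0.3, 0.0, -2.8]
grip_width: 0.0552
```

```bash
python3 -c "
from h import *
plan((.43,.02,.1),8.9,8)
im=optics.capture('side');crop(im,150,80,310,220,5,'pics/s8.png')
"
```

```text
at [591.8 172.4 101.5] ydir 8.88 F [ 0.29  0.01 -2.76] w 55.2 t 7.97 q [ 0.28  0.4  -0.16  1.01 -0.    1.7 ] tilt [0.0016 0.0004]
d [-161.8 -152.4   -1.5] spin tot -0.0
[-15.7, -22.9, 0.2] -0.0
[-15.7, -22.9, 0.2] -0.0
[-15.7, -22.9, 0.2] -0.0
[-15.7, -22.9, 0.2] -0.0
[-15.7, -22.9, 0.2] -0.0
[-15.7, -22.9, 0.2] -0.0
[-15.7, -22.9, 0.2] -0.0
[-15.7, -22.9, 0.2] -0.0
```

View pics/s8.png

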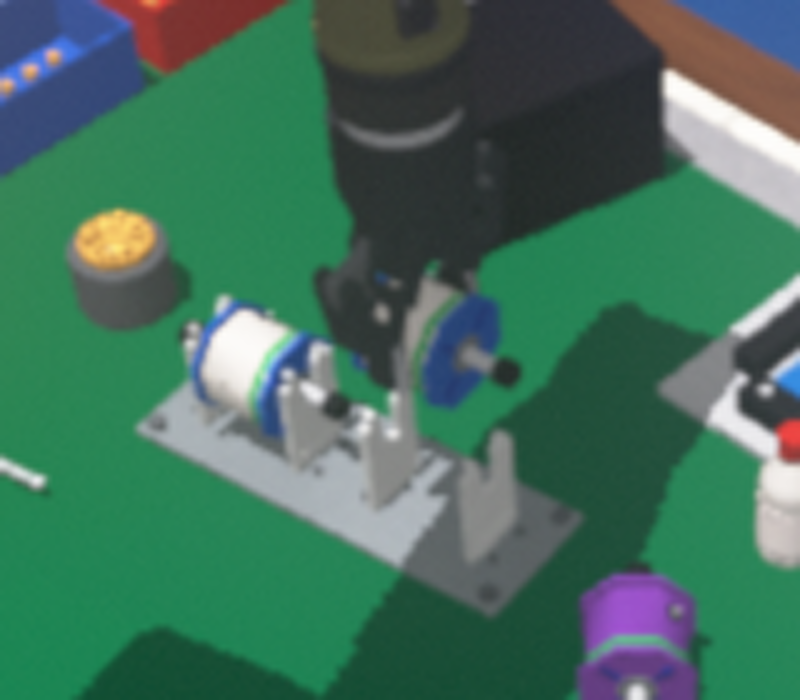

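The reel is clear of its slots and the other still hangs by both ends. Now over to the mat.

>>> send_rows(rows=[{"slide":[-8,-12,0],"spin":0},{"slide":[-19,-28,0],"spin":0},{"slide":[-23,-33,0],"spin":0},{"slide":[-23,-33,0],"spin":0},{"slide":[-23,-33,0],"spin":0},{"slide":[-19,-28,0],"spin":0},{"slide":[-11,-16,0],"spin":0},{"slide":[0,0,0],"spin":0}])

```text
time: 9.02
tcp_pos: [0.4285, 0.0187, 0.1003]
eef_rot: [-0.0, 0.651, 0.759, -0.0]
force: [0.0, 0.8, -2.7]
grip_width: 0.0556
```

>>> send_rows(rows=[{"slide":[0,0,15],"spin":0},{"slide":[0,0,25],"spin":0},{"slide":[0,0,25],"spin":0},{"slide":[0,0,20],"spin":0},{"slide":[0,0,12],"spin":0},{"slide":[0,0,8],"spin":0},{"slide":[0,0,0],"spin":0},{"slide":[0,0,0],"spin":0}])

```text
time: 10.02
tcp_pos: [0.4304, 0.0195, -0.004]
eef_rot: [0.0, 0.65, 0.76, 0.0]
force: [0.6, -0.3, -2.0]
grip_width: 0.055
```

```bash
python3 -c "
from h import *
plan((.43,.02,-.018),8.9,1)
"
```

```text
at [430.4  19.5  -4. ] ydir 8.89 F [ 0.6  -0.27 -2.02] w 55.0 t 10.03 q [ 0.05  0.2  -0.72  0.65 -0.    1.46] tilt [0.001 0.   ]
d [ -0.4   0.5 -14. ] spin tot -0.0
[0.5, -0.3, 14.0] -0.0002
```

>>> send_rows(rows=[{"slide":[0,0,4],"spin":0},{"slide":[0,0,3],"spin":0},{"slide":[0,0,2],"spin":0},{"slide":[0,0,1.5],"spin":0},{"slide":[0,0,1],"spin":0},{"slide":[0,0,0],"spin":0},{"slide":[0,0,0],"spin":0}])

```text
time: 10.9
tcp_pos: [0.4297, 0.0194, -0.016]
eef_rot: [0.0, 0.65, 0.76, 0.0]
force: [-0.5, -0.1, -1.9]
grip_width: 0.0556
```

>>> send_rows(rows=[{"slide":[0,0,1],"spin":0},{"slide":[0,0,1],"spin":0},{"slide":[0,0,0],"spin":0}])

```text
time: 11.28
tcp_pos: [0.4298, 0.0194, -0.018]
eef_rot: [0.0, 0.65, 0.76, 0.0]
force: [-0.0, 0.3, -1.4]
grip_width: 0.0553
```

```bash
python3 -c "
from h import *
im=optics.capture('side');crop(im,220,150,380,290,5,'pics/s9.png')
plan((.43,.02,-.018),8.9,1)
"
```

```text
at [429.7  19.5 -18. ] ydir 8.88 F [-0.13  0.5  -0.94] w 55.1 t 11.32 q [ 0.05  0.22 -0.74  0.62  0.    1.46] tilt [-0.  0.]
d [0.3 0.5 0. ] spin tot -0.0
[0.5, 0.4, -0.0] -0.0003
```

View pics/s9.png

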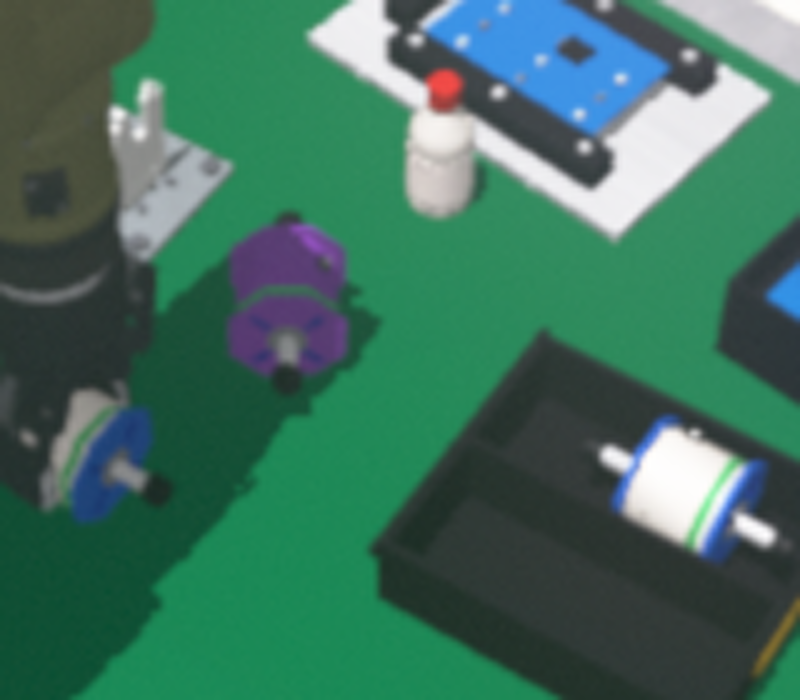

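>>> send_rows(rows=[{"slide":[0,0,0.7],"spin":0},{"slide":[0,0,0],"spin":0},{"slide":[0,0,0.7],"spin":0},{"slide":[0,0,0],"spin":0}])

```text
time: 11.82
tcp_pos: [0.4298, 0.0194, -0.0181]
eef_rot: [0.0, 0.65, 0.76, 0.0]
force: [-7.5, 0.6, 18.1]
grip_width: 0.0554
```

```bash
python3 -c "
from h import *
plan((.43,.02,-.018),8.9,1)
im=optics.capture('wrist'); cv2.imwrite('pics/w9.png',im[:,:,::-1])
"
```

```text
at [429.8  19.4 -18.1] ydir 8.88 F [-7.51  0.63 18.13] w 55.4 t 11.82 q [ 0.05  0.22 -0.74  0.62  0.    1.46] tilt [0.0003 0.    ]
d [0.2 0.6 0.1] spin tot -0.0
[0.5, 0.3, -0.1] -0.0004
```

View pics/w9.png

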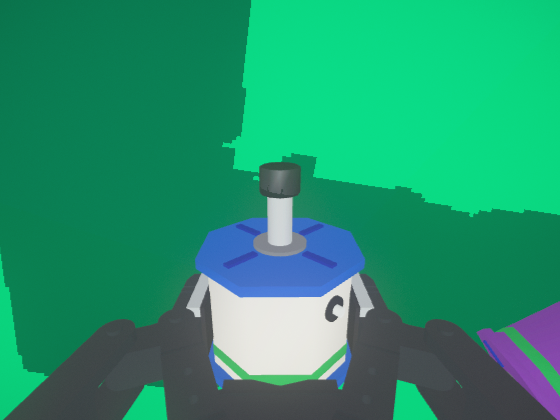

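It is down, with 18 N of contact. I'll ease up 0.8 mm, then open.

>>> send_rows(rows=[{"slide":[0,0,-0.8],"spin":0},{"slide":[0,0,0],"spin":0}])

```text
time: 12.12
tcp_pos: [0.4298, 0.0194, -0.0181]
eef_rot: [0.0, 0.65, 0.76, 0.0]
force: [-3.8, -1.2, 8.5]
grip_width: 0.0554
```

>>> send_rows(rows=[{"slide":[0,0,0],"spin":0},{"slide":[0,0,0],"spin":0},{"slide":[0,0,0],"spin":0},{"slide":[0,0,0],"spin":0}], gripper=1)

```text
time: 12.62
tcp_pos: [0.4297, 0.0194, -0.0187]
eef_rot: [-0.0, 0.65, 0.76, -0.0]
force: [-0.1, 0.2, 0.0]
grip_width: 0.0855
```

>>> send_rows(rows=[{"slide":[0,0,-10],"spin":0},{"slide":[0,0,-20],"spin":0},{"slide":[0,0,-30],"spin":0},{"slide":[0,0,-40],"spin":0},{"slide":[0,0,-40],"spin":0},{"slide":[0,0,-30],"spin":0},{"slide":[0,0,0],"spin":0}])

```text
time: 13.5
tcp_pos: [0.4318, 0.0195, 0.1543]
eef_rot: [0.002, 0.65, 0.76, 0.002]
force: [0.8, -0.1, -0.8]
grip_width: 0.0848
```

```bash
python3 -c "
from h import *
im=optics.capture('wrist'); cv2.imwrite('pics/w10.png',im[:,:,::-1])
plan((.43,.02,.15),98.9,9)
im=optics.capture('top');crop(im,130,140,420,290,2.7,'pics/t10.png')
im=optics.capture('side');crop(im,150,110,410,310,3,'pics/s10.png')
"
```

```text
at [430.7  19.5 152.7] ydir 8.88 F [-0.36 -0.48 -0.65] w 85.4 t 13.55 q [ 0.05  0.02 -0.51  1.04 -0.    1.46] tilt [0.0028 0.0001]
d [-0.7  0.5 -2.7] spin tot 1.57
[0.1, -0.1, 0.3] 0.1745
[0.1, -0.1, 0.3] 0.1745
[0.0, -0.1, 0.3] 0.1745
[0.0, -0.1, 0.3] 0.1745
[0.0, -0.1, 0.3] 0.1745
[-0.0, -0.1, 0.3] 0.1745
[-0.0, -0.1, 0.3] 0.1745
[-0.0, -0.1, 0.3] 0.1745
[-0.0, -0.1, 0.3] 0.1745
```

View pics/w10.png

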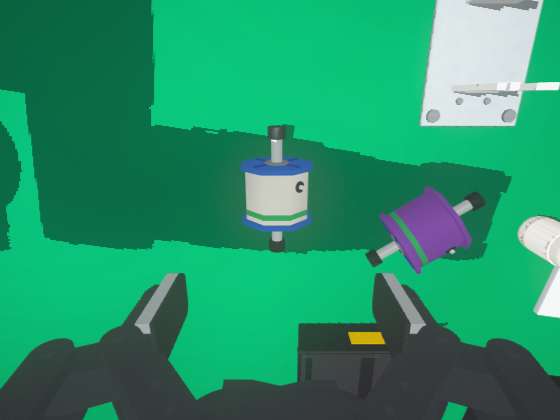

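View pics/s10.png

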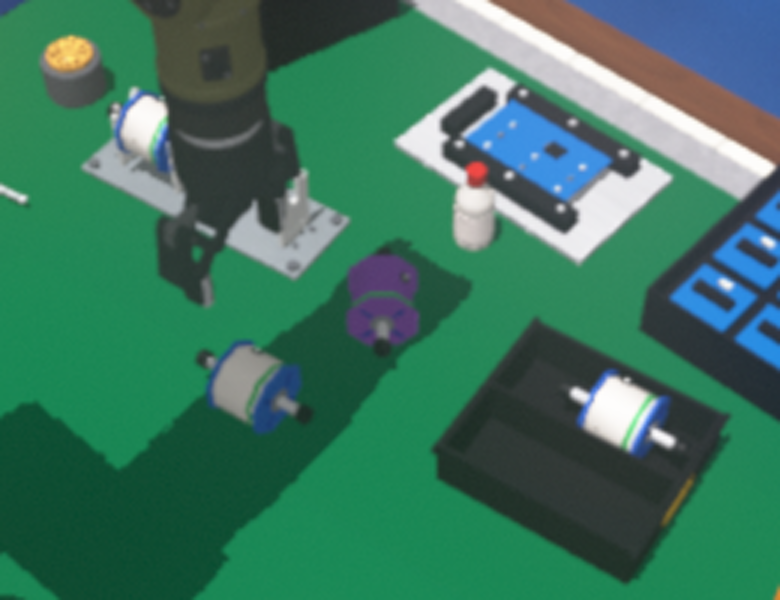

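The reel lies on the mat with its axle ends at (276,126) and (277,251). The left reel still hangs. I'll measure it, then turn the tool a quarter the other way so the wrist joint stays mid-range.

>>> send_rows(rows=[{"slide":[0,0,0],"spin":-0.175},{"slide":[0,0,0],"spin":-0.175},{"slide":[0,0,0],"spin":-0.175},{"slide":[0,0,0],"spin":-0.175},{"slide":[0,0,0],"spin":-0.175},{"slide":[0,0,0],"spin":-0.175},{"slide":[0,0,0],"spin":-0.175},{"slide":[0,0,0],"spin":-0.175}])

```text
time: 14.65
tcp_pos: [0.4285, 0.0194, 0.1499]
eef_rot: [-0.001, 0.005, 1.0, -0.0]
force: [-0.2, 0.2, 0.1]
grip_width: 0.0856
```

>>> send_rows(rows=[{"slide":[0,0,0],"spin":-0.17},{"slide":[0,0,0],"spin":0},{"slide":[0,0,0],"spin":0}])

```text
time: 15.02
tcp_pos: [0.4291, 0.0194, 0.1507]
eef_rot: [-0.001, -0.076, 0.997, 0.0]
force: [0.7, -0.4, -0.1]
grip_width: 0.0852
```

```bash
python3 -c "
from h import *
plan((.43,.02,.15),98.9,1)
im=optics.capture('wrist'); cv2.imwrite('pics/w11.png',im[:,:,::-1])
"
```

```text
at [429.1  19.4 150.7] ydir 98.68 F [ 0.73 -0.41 -0.15] w 85.2 t 15.03 q [ 0.05  0.02 -0.51  1.04  0.   -0.11] tilt [-0.0015 -0.    ]
d [ 0.9  0.6 -0.7] spin tot -0.004
[-1.0, 0.4, 0.7] -0.0038
```

View pics/w11.png

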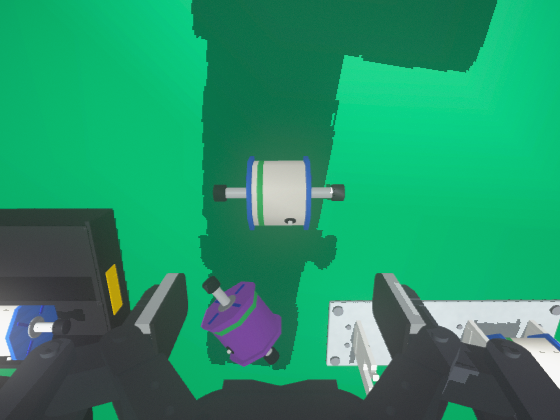

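Axle ends are at (213,193) and (345,192), level with the image, and the flanges are at columns 247–311.

```bash
python3 -c "
from h import *
c=cam('wrist')
P=ray(c,[(213,193.5),(345,192.5)],.032);print(P,np.linalg.norm(P[0]-P[1]),P.mean(0)); d=P[1]-P[0]; print(np.degrees(np.arctan2(-d[0],d[1])))
m=P.mean(0)
plan((m[0],m[1],.0),98.9,1)
s,R=pose();print(proj(c,s['tcp_pos']+R@[0,0,-.05]))
"
```

```text
[[ 0.43990424 -0.04212488  0.032     ]
 [ 0.42015948  0.07898555  0.032     ]] 0.12270937324881359 [0.43003186 0.01843034 0.032     ]
9.259528237583382
at [429.3  19.4 150.9] ydir 98.71 F [-0.14  0.77  0.28] w 86.0 t 15.07 q [ 0.05  0.02 -0.51  1.04  0.   -0.11] tilt [-0.001 -0.   ]
d [   0.8   -1.  -150.9] spin tot -0.003
[-0.6, -1.1, 150.9] -0.0034
[[280.48009979 298.48877476]]
```

>>> send_rows(rows=[{"slide":[-0.5,-1,30],"spin":-0.004},{"slide":[0,0,35],"spin":0},{"slide":[0,0,30],"spin":0},{"slide":[0,0,20],"spin":0},{"slide":[0,0,12],"spin":0},{"slide":[0,0,8],"spin":0},{"slide":[0,0,0],"spin":0},{"slide":[0,0,0],"spin":0}])

```text
time: 16.08
tcp_pos: [0.431, 0.0185, 0.017]
eef_rot: [0.001, -0.079, 0.997, -0.0]
force: [0.6, 0.2, -0.1]
grip_width: 0.0856
```

```bash
python3 -c "
from h import *
plan((.43,.0185,.003),99,1)
im=optics.capture('wrist'); cv2.imwrite('pics/w12.png',im[:,:,::-1])
"
```

```text
at [431.   18.5  17. ] ydir 99.05 F [ 0.6   0.21 -0.11] w 85.6 t 16.07 q [ 0.04  0.17 -0.7   0.71 -0.   -0.12] tilt [0.0012 0.    ]
d [ -1.  -0. -14.] spin tot 0.001
[1.0, 0.1, 14.0] 0.0009
```

View pics/w12.png

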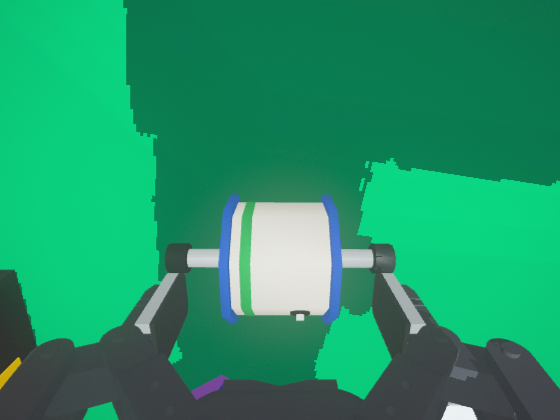

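The reel is centred between the fingers (knobs at columns 178 and 383). Down 14 mm and close on the flanges.

>>> send_rows(rows=[{"slide":[0.5,0,6],"spin":0},{"slide":[0,0,5],"spin":0},{"slide":[0,0,3],"spin":0},{"slide":[0,0,0],"spin":0},{"slide":[0,0,0],"spin":0}])

```text
time: 16.75
tcp_pos: [0.4299, 0.0184, 0.0024]
eef_rot: [-0.0, -0.079, 0.997, 0.0]
force: [0.6, 0.2, 0.5]
grip_width: 0.0852
```

>>> send_rows(rows=[{"slide":[0,0,0],"spin":0},{"slide":[0,0,0],"spin":0},{"slide":[0,0,0],"spin":0},{"slide":[0,0,0],"spin":0}], gripper=0.5, squeeze=40)

```text
time: 17.25
tcp_pos: [0.4301, 0.0185, 0.0027]
eef_rot: [0.0, -0.079, 0.997, -0.0]
force: [-1.4, 0.9, 5.4]
grip_width: 0.0534
```

```bash
python3 -c "
from h import *
plan((.43,.0185,.003),99,1)
im=optics.capture('wrist'); cv2.imwrite('pics/w13.png',im[:,:,::-1])
"
```

```text
at [430.1  18.5   2.7] ydir 99.06 F [-1.36  0.92  5.45] w 53.4 t 17.25 q [ 0.04  0.19 -0.71  0.67  0.   -0.12] tilt [0.0004 0.    ]
d [-0.1  0.   0.3] spin tot 0.001
[0.1, 0.1, -0.3] 0.0011
```

View pics/w13.png

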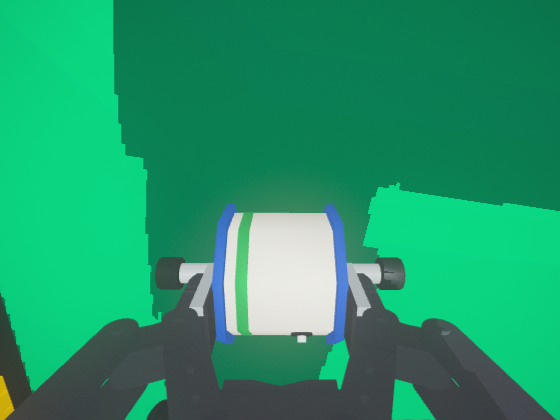

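The opening of 53.4 mm matches the 54 mm over the flanges. Lift, and head for the tray with a pause short of it to measure.

>>> send_rows(rows=[{"slide":[0,0,-5],"spin":0},{"slide":[0,0,-15],"spin":0},{"slide":[0,0,-25],"spin":0},{"slide":[0,0,-30],"spin":0},{"slide":[0,0,-30],"spin":0},{"slide":[0,0,-25],"spin":0},{"slide":[0,0,-15],"spin":0},{"slide":[0,0,0],"spin":0}])

```text
time: 18.3
tcp_pos: [0.4304, 0.0185, 0.1479]
eef_rot: [0.001, -0.079, 0.997, -0.0]
force: [-0.3, 0.1, -2.0]
grip_width: 0.0532
```

```bash
python3 -c "
from h import *
plan((.44,-.23,.15),99,8)
im=optics.capture('wrist'); cv2.imwrite('pics/w14.png',im[:,:,::-1])
"
```

```text
at [430.4  18.5 147.9] ydir 99.07 F [-0.34  0.08 -1.98] w 53.2 t 18.3 q [ 0.04  0.03 -0.52  1.03  0.   -0.12] tilt [0.0014 0.0001]
d [   9.6 -248.5    2.1] spin tot 0.001
[3.7, -30.9, -0.3] 0.0001
[3.7, -30.9, -0.3] 0.0001
[3.7, -30.9, -0.3] 0.0001
[3.7, -30.9, -0.3] 0.0001
[3.7, -30.9, -0.3] 0.0001
[3.7, -30.9, -0.3] 0.0001
[3.7, -30.9, -0.3] 0.0001
[3.7, -30.9, -0.3] 0.0001
```

View pics/w14.png

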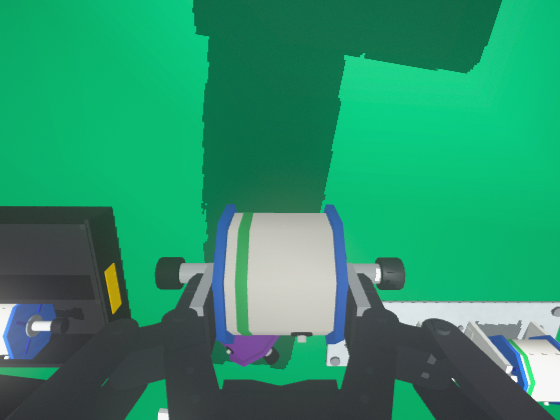

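The reel is held level and the tray's near side is entering at left. On toward the tray.

>>> send_rows(rows=[{"slide":[2,-15,0],"spin":0},{"slide":[4,-35,0],"spin":0},{"slide":[5,-45,0],"spin":0},{"slide":[5,-45,0],"spin":0},{"slide":[5,-45,0],"spin":0},{"slide":[5,-38,0],"spin":0},{"slide":[3,-22,0],"spin":0},{"slide":[0,0,0],"spin":0}])

```text
time: 19.35
tcp_pos: [0.4387, -0.2298, 0.1462]
eef_rot: [-0.001, -0.077, 0.997, 0.0]
force: [0.1, 0.3, -2.8]
grip_width: 0.0535
```

```bash
python3 -c "
from h import *
plan((.542,-.235,.15),99,4)
im=optics.capture('wrist'); cv2.imwrite('pics/w15.png',im[:,:,::-1])
"
```

```text
at [ 438.7 -229.8  146.2] ydir 98.89 F [ 0.09  0.35 -2.77] w 53.5 t 19.35 q [-0.48  0.15 -0.38  1.04 -0.   -0.64] tilt [-0.0019  0.0005]
d [103.3  -5.2   3.8] spin tot -0.002
[-25.3, -5.3, -1.0] -0.0005
[-25.3, -5.3, -1.0] -0.0005
[-25.3, -5.3, -1.0] -0.0005
[-25.3, -5.3, -1.0] -0.0005
```

View pics/w15.png

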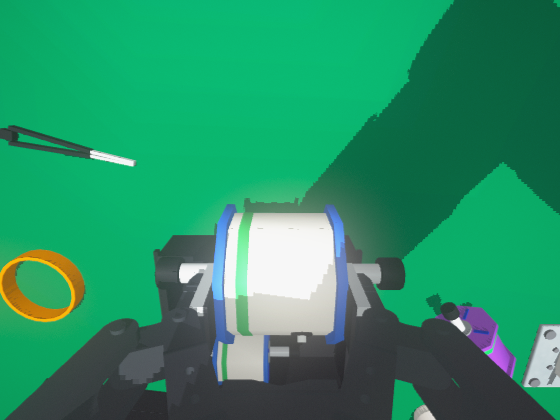

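>>> send_rows(rows=[{"slide":[-13,-2,0],"spin":0},{"slide":[-25,-4,0],"spin":0},{"slide":[-30,-6,0],"spin":0},{"slide":[-20,-5,0],"spin":0},{"slide":[-13,-4,0],"spin":0},{"slide":[0,0,0],"spin":0},{"slide":[0,0,0],"spin":0}])

```text
time: 20.27
tcp_pos: [0.5422, -0.2325, 0.1472]
eef_rot: [-0.0, -0.079, 0.997, 0.0]
force: [-0.3, -0.4, -1.1]
grip_width: 0.0533
```

```bash
python3 -c "
from h import *
plan((.542,-.235,.15),99,1)
c=cam('wrist')
im=optics.capture('wrist'); cv2.imwrite('pics/w16.png',im[:,:,::-1])
im=optics.capture('top');crop(im,290,140,450,250,5,'pics/t16.png')
"
```

```text
at [ 542.2 -232.5  147.2] ydir 99.08 F [-0.3  -0.38 -1.08] w 53.3 t 20.27 q [-0.41  0.32 -0.16  1.09 -0.   -0.56] tilt [-0.0009  0.0003]
d [-0.2 -2.5  2.8] spin tot 0.001
[0.6, -2.4, -2.8] 0.0014
```

View pics/w16.png

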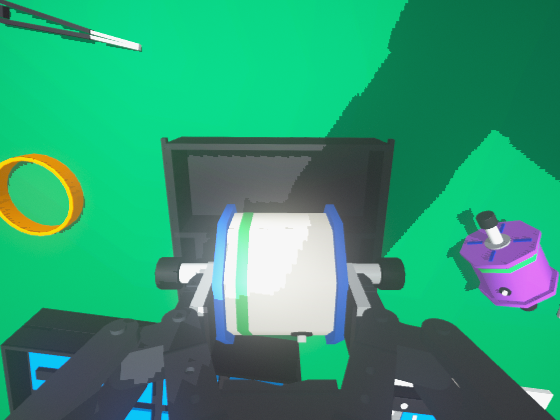

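View pics/t16.png

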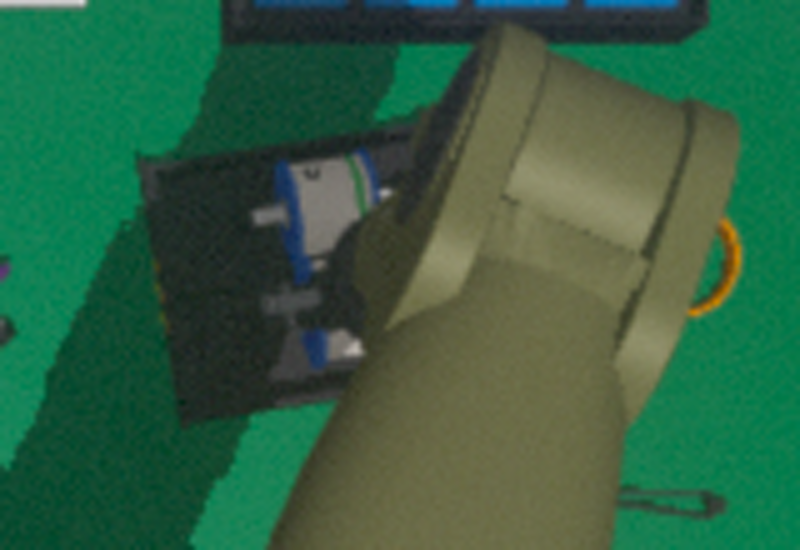

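Wrist view: the tray's near wall top runs from (162,138) to (394,140). I'll measure its corners and slope.

```bash
python3 -c "
import cv2
from h import crop
im=cv2.imread('pics/w16.png')[:,:,::-1]; crop(im,150,125,410,285,3,'pics/w16c.png')"
```

```text
(no output)
```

View pics/w16c.png

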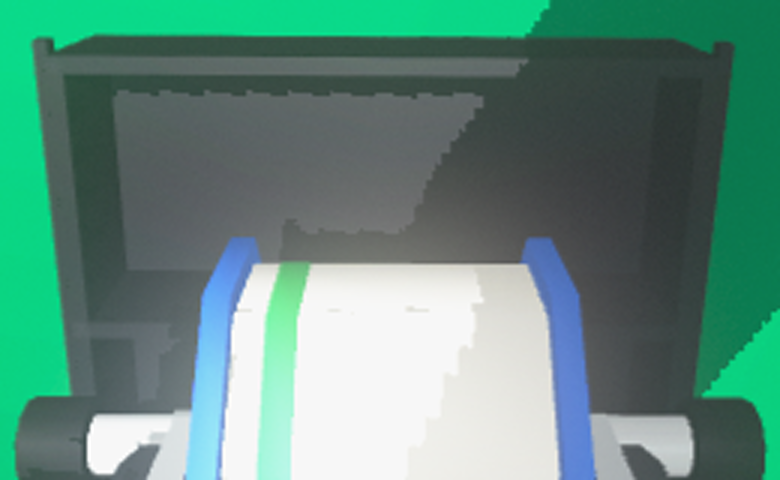

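```bash
python3 -c "
from h import *
c=cam('wrist')
pts=np.array([(47,57),(722,57),(64,76),(700,76),(76,323),(76,337),(165,323)])/3+(149.7,124.7)
P=ray(c,pts,.05); print(np.round(P*1e3,1)); 
a=P[1]-P[0]; print(np.linalg.norm(a),np.degrees(np.arctan2(a[0]*-1,a[1])))
a=P[3]-P[2]; print(np.linalg.norm(a),np.degrees(np.arctan2(a[0]*-1,a[1])))
th=np.radians(9); u=np.array([np.cos(th),np.sin(th),0]); v=np.array([-np.sin(th),np.cos(th),0])
print('u,v coords'); print(np.round(np.c_[P@u,P@v]*1e3,1)); s,R=pose();T=s['tcp_pos'];print('tcp',T@u*1e3,T@v*1e3)
"
```

```text
[[ 510.1 -333.2   50. ]
 [ 480.8 -151.1   50. ]
 [ 514.6 -328.4   50. ]
 [ 486.8 -155.7   50. ]
 [ 587.9 -320.9   50. ]
 [ 592.5 -320.7   50. ]
 [ 583.7 -294.6   50. ]]
0.18443872650479942 9.147319922424183
0.17486786404409102 9.147729012891489
u,v coords
[[ 451.7 -408.9]
 [ 451.2 -224.5]
 [ 456.9 -404.8]
 [ 456.4 -230. ]
 [ 530.5 -409. ]
 [ 535.  -409.4]
 [ 530.4 -382.3]]
tcp 499.0255884143001 -314.6829229493973
```

The lane measures 73.8 mm (74 expected), yaw 9.1°. I need to shift 5.4 mm toward the robot and 2 mm in −y. I'll move and descend halfway.

>>> send_rows(rows=[{"slide":[5.4,-2,0],"spin":-0.001},{"slide":[0,0,8],"spin":0},{"slide":[0,0,16],"spin":0},{"slide":[0,0,16],"spin":0},{"slide":[0,0,12],"spin":0},{"slide":[0,0,6],"spin":0},{"slide":[0,0,0],"spin":0},{"slide":[0,0,0],"spin":0}])

```text
time: 21.38
tcp_pos: [0.5383, -0.2359, 0.0899]
eef_rot: [0.0, -0.08, 0.997, -0.0]
force: [-0.0, -0.3, -2.0]
grip_width: 0.0535
```

```bash
python3 -c "
from h import *
c=cam('wrist'); s,R=pose();T=s['tcp_pos']
im=optics.capture('wrist'); crop(im,130,100,430,330,2.6,'pics/w17c.png')
th=np.radians(9); u=np.array([np.cos(th),np.sin(th),0]); v=np.array([-np.sin(th),np.cos(th),0])
print('tcp',T,T@u*1e3,T@v*1e3,s['force'])
im=optics.capture('side');crop(im,270,190,410,310,5,'pics/s17.png')
"
```

```text
tcp [ 0.53829982 -0.2359008   0.08988279] 494.76944465883037 -317.2051178021826 [-0.01349337 -0.28217402 -1.96523999]
```

View pics/w17c.png

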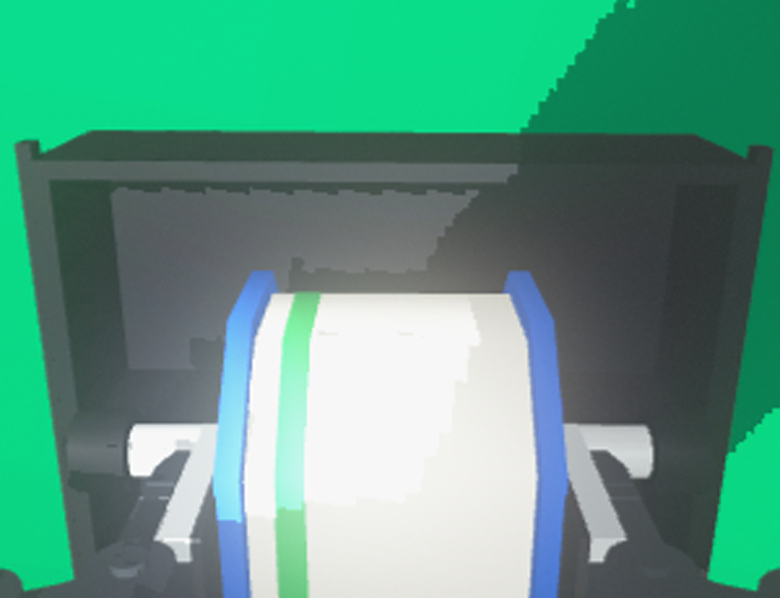

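View pics/s17.png

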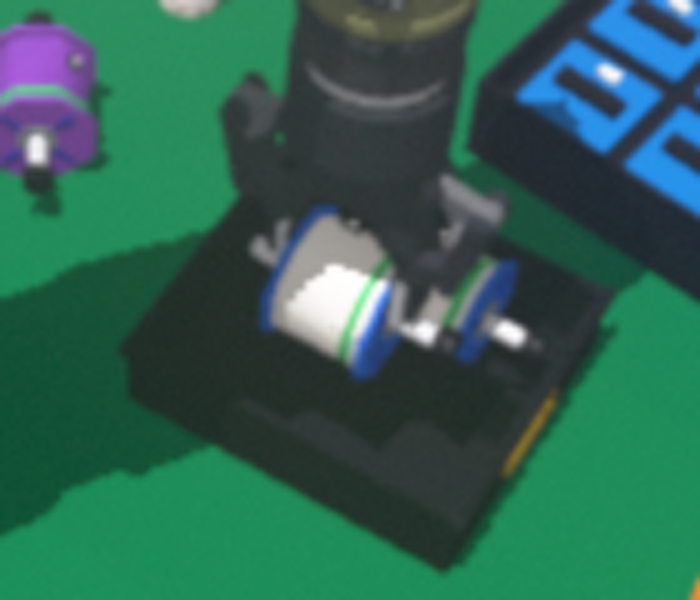

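```bash
python3 -c "
from h import *
c=cam('wrist')
th=np.radians(9.1); u=np.array([np.cos(th),np.sin(th),0]); v=np.array([-np.sin(th),np.cos(th),0])
f=lambda p,z:(lambda P:np.round(np.c_[P@u,P@v]*1e3,1))(ray(c,np.array(p)/2.6+(129.7,99.7),z))
print('near wall in/out',f([(60,163),(60,182),(720,164),(725,183)],.05))
print('axle',f([(170,450),(625,450)],.119), 'knob ends',f([(67,450),(715,450)],.119))
print('axle edges',f([(170,424),(170,474),(620,424),(620,476)],.119))
print('flange near corner top',f([(262,271),(518,271)],.119+.013))
s,R=pose();T=s['tcp_pos'];print(T@u*1e3,T@v*1e3)
"
```

```text
near wall in/out [[ 451.4 -402.1]
 [ 456.3 -402.7]
 [ 451.3 -235.1]
 [ 456.2 -233.2]]
axle [[ 493.7 -360.8]
 [ 493.4 -273.2]] knob ends [[ 493.7 -380.6]
 [ 493.4 -256. ]]
axle edges [[ 488.1 -360.3]
 [ 499.  -361.2]
 [ 487.8 -274.7]
 [ 499.2 -273.7]]
flange near corner top [[ 453.1 -339.3]
 [ 453.  -297.7]]
494.2948305153968 -318.11941534777884
```

The axle sits at u=493.5 mm and the lane's centre at 493.4, so it is centred. Descend.

>>> send_rows(rows=[{"slide":[0,0,8],"spin":0},{"slide":[0,0,12],"spin":0},{"slide":[0,0,14],"spin":0},{"slide":[0,0,14],"spin":0},{"slide":[0,0,12],"spin":0},{"slide":[0,0,8],"spin":0},{"slide":[0,0,4],"spin":0},{"slide":[0,0,0],"spin":0}])

```text
time: 22.48
tcp_pos: [0.5379, -0.2357, 0.0173]
eef_rot: [-0.0, -0.08, 0.997, 0.0]
force: [-0.3, -0.0, -2.4]
grip_width: 0.0536
```

>>> send_rows(rows=[{"slide":[0,0,3],"spin":0},{"slide":[0,0,2],"spin":0},{"slide":[0,0,1.5],"spin":0},{"slide":[0,0,1],"spin":0},{"slide":[0,0,0],"spin":0},{"slide":[0,0,0],"spin":0}])

```text
time: 23.22
tcp_pos: [0.5379, -0.2357, 0.01]
eef_rot: [0.0, -0.08, 0.997, -0.0]
force: [-0.1, 0.2, -1.8]
grip_width: 0.0537
```

>>> send_rows(rows=[{"slide":[0,0,1],"spin":0},{"slide":[0,0,1],"spin":0},{"slide":[0,0,0],"spin":0},{"slide":[0,0,0],"spin":0}])

```text
time: 23.72
tcp_pos: [0.5378, -0.2357, 0.0079]
eef_rot: [-0.0, -0.08, 0.997, 0.0]
force: [0.6, -0.0, -1.5]
grip_width: 0.0533
```

>>> send_rows(rows=[{"slide":[0,0,0.7],"spin":0},{"slide":[0,0,0],"spin":0},{"slide":[0,0,0],"spin":0}])

```text
time: 24.1
tcp_pos: [0.5378, -0.2357, 0.0072]
eef_rot: [0.0, -0.08, 0.997, -0.0]
force: [0.0, 0.4, -2.6]
grip_width: 0.0533
```

>>> send_rows(rows=[{"slide":[0,0,0.7],"spin":0},{"slide":[0,0,0],"spin":0},{"slide":[0,0,0],"spin":0}])

```text
time: 24.48
tcp_pos: [0.538, -0.2358, 0.0068]
eef_rot: [0.0, -0.079, 0.997, -0.0]
force: [-1.2, 0.5, 1.5]
grip_width: 0.0536
```

```bash
python3 -c "
from h import *
im=optics.capture('wrist'); cv2.imwrite('pics/w18.png',im[:,:,::-1])
s,R=pose(); print(s['force'],s['tcp_pos'])
"
```

```text
[-1.28009167  0.88231962  1.91184081] [ 0.53796656 -0.23572025  0.00675981]
```

View pics/w18.png

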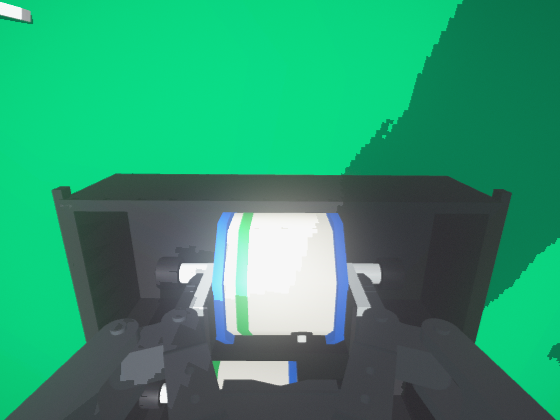

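Contact came at TCP 6.8 mm; the floor predicts 6.7. The reel is in the lane with light contact of about 2 N. Release and rise.

>>> send_rows(rows=[{"slide":[0,0,0],"spin":0},{"slide":[0,0,0],"spin":0},{"slide":[0,0,0],"spin":0},{"slide":[0,0,0],"spin":0}], gripper=1)

```text
time: 25.02
tcp_pos: [0.5379, -0.2357, 0.0065]
eef_rot: [0.0, -0.08, 0.997, -0.0]
force: [-0.4, 0.8, 0.6]
grip_width: 0.0855
```

>>> send_rows(rows=[{"slide":[0,0,-8],"spin":0},{"slide":[0,0,-20],"spin":0},{"slide":[0,0,-35],"spin":0},{"slide":[0,0,-45],"spin":0},{"slide":[0,0,-45],"spin":0},{"slide":[0,0,-35],"spin":0},{"slide":[0,0,-20],"spin":0},{"slide":[0,0,0],"spin":0}])

```text
time: 26.02
tcp_pos: [0.5391, -0.2363, 0.2168]
eef_rot: [0.002, -0.079, 0.997, -0.001]
force: [0.5, 0.0, 0.1]
grip_width: 0.0851
```

>>> send_rows(rows=[{"slide":[15,0,0],"spin":0},{"slide":[30,0,0],"spin":0},{"slide":[40,0,0],"spin":0},{"slide":[25,0,0],"spin":0},{"slide":[0,0,0],"spin":0}])

```text
time: 26.65
tcp_pos: [0.4264, -0.2528, 0.2134]
eef_rot: [-0.001, -0.079, 0.997, 0.001]
force: [0.8, -0.0, 0.0]
grip_width: 0.0856
```

```bash
python3 -c "
from h import *
s,R=pose(); print(s['time'],s['force'],s['tcp_pos'])
im=optics.capture('wrist'); cv2.imwrite('pics/w19.png',im[:,:,::-1])
im=optics.capture('side');crop(im,150,110,410,310,3,'pics/s19.png')
im=optics.capture('top');crop(im,110,140,450,270,2.3,'pics/t19.png')
"
```

```text
26.65 [ 0.79677418 -0.00328703  0.04872059] [ 0.42638292 -0.25283905  0.21342337]
```

View pics/w19.png

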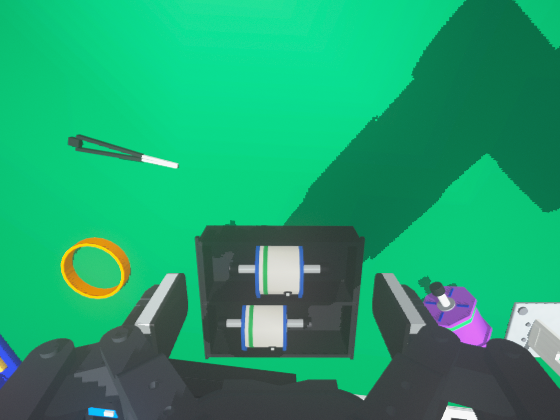

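View pics/s19.png

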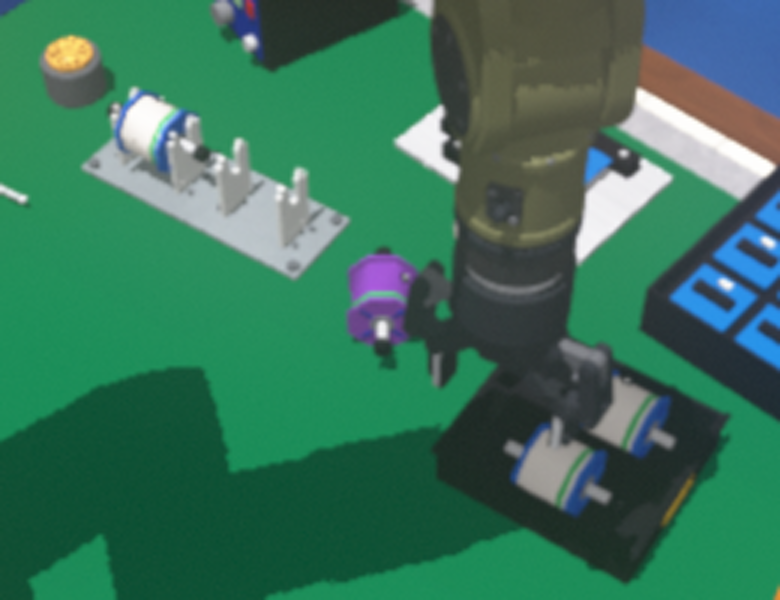

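View pics/t19.png

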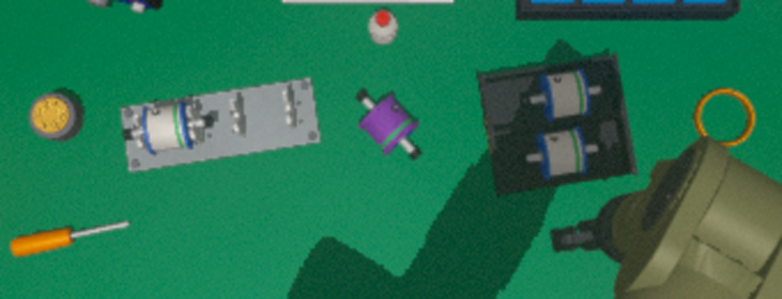

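The reel lies flat in the free lane at wrist pixel (279,271), its axle along the lane. The full reel hangs by both ends at side-crop (152,132), and nothing else has moved. Handing in.

```bash
python3 -c "
from plant import r
print(r.hand_in())"
```

```text
the job is handed in; nothing more can be done
None
```

The light reel is lying flat in the free lane of the returns tray, and I handed the job in at about 27 s.

- **Which reel:** I test-lifted only the right-hand one (bracket_r). It weighed 2.0–2.3 N, about 0.2–0.23 kg, so it is the used-up one. I did not lift the other.
- **Moves:** I lifted it straight out of its slots, laid it on the mat, regripped it by its flanges and lowered it into the lane. It touched the floor at the expected height, with about 2 N of contact.
- **Last checks:** The wrist, side and top pictures show it in the lane with its axle along the lane. The full reel still hangs in the stand by both ends of its axle. In those pictures the bystanders, the purple look-alike and the returned reel look unmoved, and the gripper was clear of everything.
- **What disagreed:** The real fingertips are about 38–45 mm behind the reported TCP, not at it. My first close therefore bore on the reel's upper facets, with about 17 N up on the tool. I opened, went lower and regripped; the reel had not moved. Laying it on the mat briefly reached 18 N, below the 40 N limit.

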